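Prove the bench stop button, release it and reset

TASK

Test the bench's stop button: press the mushroom button with the tab fully in so that it latches, then push its tab round clockwise with a fingertip until the button pops fully out again and let go of it. Then press the plain round reset button on the smaller box fully down and let it come back up. Use only the fingertips or the outside of the fingers, never taking the mushroom head or its tab between them, and leave everything else on the bench where it stands.

Things in the scene. Friction and masses are not known exactly. Their poses are not given: they have to be found in the camera images.
- stop_station: Grey control box screwed to the worktop, 84x84 mm and 60 mm high, aluminium bezel ring 54 mm across on top up to z = 64 mm; carries the mushroom stop button at its centre. Origin at the centre of its underside, z up; at rest the button's tab points along its -x axis. A tall fixed microscope stands to its right (x 0.5 to 0.75, y -0.15 to -0.45, over 0.3 m high): keep the arm clear of it.
- stop_top (a point): Centre of the top of the black mushroom head: a dome 60 mm across, 20 mm tall, flat top 28 mm across, its top 100 mm above the worktop when out, 92 mm when latched in. The twist axis is the vertical through it. A curved arrow on top shows the release direction, clockwise seen from above. The axes turn with the head; -x points along the tab.
- stop_tab (a point): Middle of the top edge of the head's one radial tab, 48 mm from the twist axis, 2 mm below the head's top. Tab: 12 mm thick, 17 mm tall, from the dome's edge (30 mm from the axis) out to 66 mm; underside 81 mm above the worktop when out, 73 mm latched, 9 mm or more clear of the bezel. x along the tab to the axis, y across it, z up. Pushing its flank here takes 2 to 10 N.
- stop_button (a joint): Travel of the mushroom head in m: 0 = fully out, 0.008 = fully in. It takes about 6 N to start; past about 5 mm it snaps in and stays latched by itself, held in by about 6 N. Twisting raises it by a ramp (about 13 mm per rad) until it snaps out by itself at 0.25 to 0.6 rad, later when the pushing finger drags.
- stop_twist (a joint): Twist of the mushroom head in rad, 0 = rest, positive = clockwise seen from above (against a light spring), end stop at about 0.65 to 0.8. It springs back to 0 when let go.
- reset_station: Smaller grey control box screwed to the worktop, 64x64 mm and 40 mm high, with a bezel ring 40 mm across up to z = 44 mm; carries the reset button at its centre. Origin at the centre of its underside, z up.
- reset_top (a point): Centre of the flat top of the reset button: a plain black round push button 30 mm across, whose top stands 54 mm above the worktop when out, 48 mm when fully pressed.
- reset_button (a joint): Travel of the reset button in m: 0 = out, 0.006 = fully pressed. Spring return; about 2.5 N to start, 5.5 N fully down.
- vial: Bystander, loose on the worktop: small capped specimen vial, 24 mm across, 54 mm tall. Origin at the centre of its underside.
- counter: Bystander, loose on the worktop: round hand tally counter, 42x47x35 mm. Origin at the centre of its underside.
- petri_dish: Bystander, loose on the worktop: closed flat petri dish, 60 mm across, 14 mm tall. Origin at the centre of its underside.
- glass_box: Bystander, loose on the worktop: small square cover-glass box, 29x29x15 mm. Origin at the centre of its underside.
- eyepiece_can: Bystander, loose on the worktop: small screw-top can, 37 mm across, 57 mm tall. Origin at the centre of its underside.
There are look-alikes about, which are no part of the job. What is shaped like the reset_station but pink is not meant.

How it is judged:
By the outcome, as a careful person would: the job done as asked, in the order asked, and still so for the second after the job is handed in, with the robot touching nothing.
It also fails if it takes over 51 s, if anything falls off the work surface, if the arm or the gripper's body presses on something with over 40 N, if the wrist force passes 120 N, or if a joint passes its speed limit or range.

ROBOT

A 6-joint arm with a two-finger parallel gripper is mounted at the origin on a cart in front of the work surface, level with it; the furniture and walls round the work are solid. World frame = base frame: x ahead of the robot, y to its left, z up, the work surface at z = 0. Lengths are in mm, angles in rad, forces in N, time in s.
With the tool pointing down it reaches from about 375 to 900 mm from the base axis. Payload 3.1 kg.
Tool frame: the origin (TCP) lies at the very end of the fingers, on their centre line; the grasp point (between the pads) lies 19 mm behind it (env.pinch_z is the distance from the TCP to the grasp point, in mm); z points along the fingers, y is the direction in which the jaws open and shut (so a half turn about z gives the same grasp; the last joint's range is limited). The gripper opens to 85 mm and grips with 20 to 120 N. Pads are 22 mm wide; open, the fingers measure 114 mm over their backs; the gripper's body (76 mm by 85 mm) begins 54 mm behind the grasp point. The pads swing forward as they close: fully open they stand 13 mm farther back than shut.
Start: joints at [-1.387, 0.527, 1.433, -0, 1.181, -0.178], TCP at [221.83, -584.284, 231.31] pointing down, gripper open.
Joint ranges: [-3.08, 3.08], [-0.75, 2.2], [0.22, 2.44], [-1.43, 4.57], [0, 2.65], [-2.85, 2.85]. Speed limits (rad/s): [2.79, 2.79, 3.14, 3.14, 3.14, 3.14].

INTERFACE

Orientations are given as a unit quaternion [w, x, y, z].
In Python, from rig import env gives the robot as it stands.
- The arm moves only by the shell command python3 -m jog 'ROWS' [FORCE]. ROWS is JSON, a list of rows, each a list of 3 entries, a list of its own where there are three numbers: the shift along the tool's x, y, z in m, then the turn about the tool's z in rad, then the gripper command: -1 is shut, 1 is fully open, values between are in proportion. A call has 1 to 20 rows; each row shifts and turns the commanded pose from where the row before left it, along the tool's axes as they then stand; what a row does not reach is not made up. A row lasts 1/10 s, in which the tool goes at most 50 mm and 8.59 degrees, less where a joint would pass 70% of its speed; a pose out of reach is approached as far as the arm can. A call with a gripper value outside its range is refused whole. The fingers move at their own pace and stop on an object; FORCE is the grip in N (left out, the last holds). Time passes only in rows, so rows that do not move let the fingers close. It gives the time, the measured TCP pose, the force and the opening at its end, in the units of the state.
- env.read_state(): the state, without advancing time (a new reading comes with each control period).
- env.get_image(name): name is "scene" or "top" or "wrist"; returns (picture, depth): 384x512x3 uint8, red, green, blue; 384x512 float32, mm along the optical axis (not along the pixel's ray), 0 where there is no reading.
- env.camera_model(name): a dict with "fx", "fy", "cx", "cy" (pixels), "k1" (the pictures are not rectified: a ray, as slopes to the right and down, at radius r is drawn at 1 + k1 r^2 times it, then the intrinsics apply), "R" (3x3) and "t" (3): a world point X has camera coordinates R X + t. Camera axes: x right, y down, z forward; pixel columns grow to the right and rows downward; lengths in mm; the calibration is good to about 2 mm. A picture is of the moment at which its call begins: read the wrist's pose just before it. camera_model takes no time and is no camera call; for the wrist camera it gives the pose at the moment of the call.
- env.hand_in(): hands the job in, once; it reports no verdict.
The state is a dict: "time_s": time; "joint_positions": joint angles; "joint_vel": joint speeds; "tau": joint torques, N m; "tool_pos": TCP position; "orientation": TCP orientation; "contact_force": force on the tool from outside, world axes, zero at the start; "moment": the same for the moment, N m; "opening": finger opening in mm.
Only numpy, scipy, OpenCV 4.12 (cv2) and the standard library are available. Lean on these libraries where they do the work, as an engineer would, in place of code of your own. Each camera call takes 0.05 s, during which the arm holds its last target.

## Working session

There is one attempt and no reset: what is moved stays moved. The work goes in short steps, Python scripts to look and compute and a shell command to move; the robot and the scene stay as the last step left them, time stands still between calls to the robot, and variables do not carry over. Pictures are saved under pics/ and viewed, and the job is handed in when it is done.

```bash
ls; mkdir -p pics; python3 - <<'E'
from rig import env
import cv2,numpy as np
s=env.read_state()
for k in s: print(k,s[k])
for n in("scene","top","wrist"):
    m=env.camera_model(n);print(n,m)
    p,d=env.get_image(n)
    cv2.imwrite(f"pics/{n}0.png",p[:,:,::-1]);np.savez(f"pics/{n}0.npz",p=p,d=d,R=m["R"],t=m["t"])
E
```

```text
pics
time_s 0.0
joint_positions [-1.38649922e+00  5.28485441e-01  1.43392841e+00  7.57007751e-06
  1.18139837e+00 -1.78482064e-01]
joint_vel [-0.0002988  -0.00077094  0.00147004 -0.00182959 -0.00090749  0.00063738]
tau [-3.62752944e-04 -4.42353845e+01 -1.78024596e+01 -3.45712142e-04
  8.49109143e-03 -1.13699394e-05]
tool_pos [ 221.70017726 -583.57661707  230.31348236]
orientation [-1.10978820e-03  9.83593621e-01  1.80395005e-01  2.73360952e-07]
contact_force [ 0.2969793   0.07493661 -0.46523822]
moment [-0.03034269 -0.0343251  -0.03704863]
opening 85.64304099878551
scene {'fx': 417.4948479600652, 'fy': 417.4948479600652, 'cx': 257.56650572102075, 'cy': 192.33847221672136, 'k1': 0.01306194878816179, 'R': array([[-0.55718658, -0.8301164 ,  0.02121017],
       [-0.51262353,  0.32376174, -0.79523296],
       [ 0.65326888, -0.45396596, -0.60593289]]), 't': array([418.87346287, 330.59570003, 705.31693844])}
top {'fx': 425.5539284726341, 'fy': 425.5539284726341, 'cx': 263.37893213296, 'cy': 192.25283005429537, 'k1': -0.14846311491828718, 'R': array([[ 0.00975987, -0.99982819, -0.01575871],
       [-0.99395485, -0.00797667, -0.10949948],
       [ 0.10935497,  0.01673214, -0.99386193]]), 't': array([121.98432029, 593.48944375, 996.00466415])}
wrist {'fx': 345.36739581435324, 'fy': 345.36739581435324, 'cx': 257.1857028497016, 'cy': 191.66061658855986, 'k1': -0.0033863271936927565, 'R': array([[ 0.35435186, -0.93511088, -0.00154803],
       [-0.89803097, -0.34076139,  0.27824819],
       [-0.26072042, -0.09720758, -0.96050796]]), 't': array([-625.37577353,  -35.23793344,  380.08158402])}
```

View pics/scene0.png

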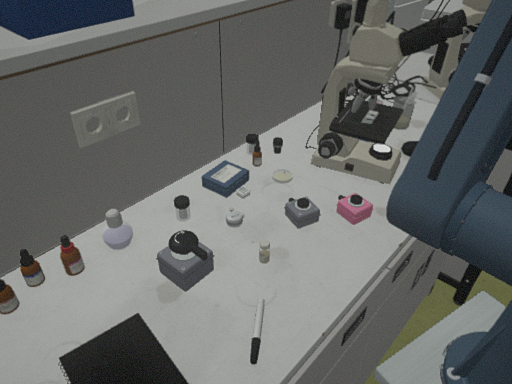

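View pics/top0.png

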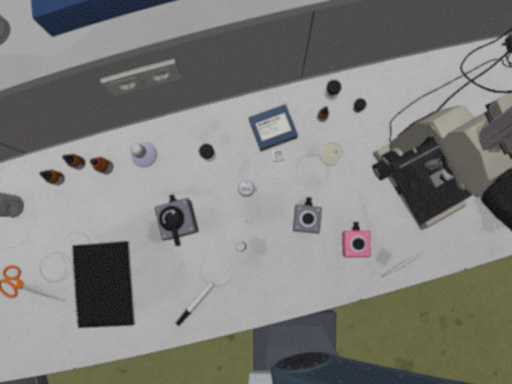

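View pics/wrist0.png

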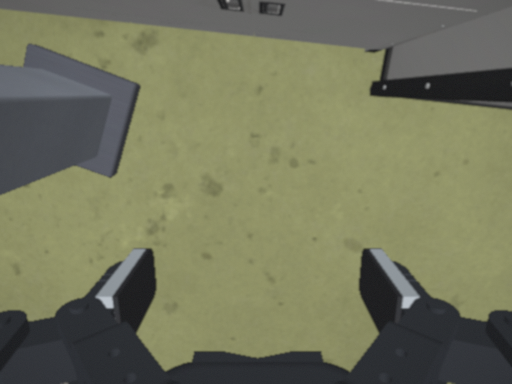

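Two candidates for reset_station in the top view: the grey box at (308,218) and the pink one at (357,243). The grey one fits, since pink is excluded. The stop station is at (174,218), with its tab pointing to about (177,243). I'll confirm in an enlarged crop and measure.

```bash
cat > h.py <<'E'
import numpy as np,cv2
from rig import env
def K(n): return env.camera_model(n)
def ray(n,u,v,m=None):
    m=m or K(n)
    D=np.array([m['k1'],0,0,0,0.]);Km=np.array([[m['fx'],0,m['cx']],[0,m['fy'],m['cy']],[0,0,1]])
    x,y=cv2.undistortPoints(np.array([[[u,v]]],float),Km,D,None,None)[0,0]
    R=np.array(m['R']);t=np.array(m['t'])
    return -R.T@t, R.T@np.array([x,y,1.])
def onz(n,u,v,z,m=None):
    o,d=ray(n,u,v,m);return o+d*(z-o[2])/d[2]
def bydepth(n,u,v,dep,m=None):
    o,d=ray(n,u,v,m);return o+d*dep
def tri(n1,p1,n2,p2):
    o1,d1=ray(n1,*p1);o2,d2=ray(n2,*p2)
    a=np.linalg.lstsq(np.c_[d1,-d2],o2-o1,rcond=None)[0]
    return (o1+a[0]*d1+o2+a[1]*d2)/2,np.linalg.norm(o1+a[0]*d1-o2-a[1]*d2)
E
python3 - <<'E'
import cv2
p=cv2.imread('pics/top0.png');c=p[180:270,140:390]
a=cv2.resize(c,None,fx=3.2,fy=3.2,interpolation=cv2.INTER_CUBIC);cv2.imwrite('pics/ct.png',a)
p=cv2.imread('pics/scene0.png');c=p[180:300,150:390]
a=cv2.resize(c,None,fx=3.3,fy=3.3,interpolation=cv2.INTER_CUBIC);cv2.imwrite('pics/cs.png',a)
E
```

```text
(no output)
```

View pics/ct.png

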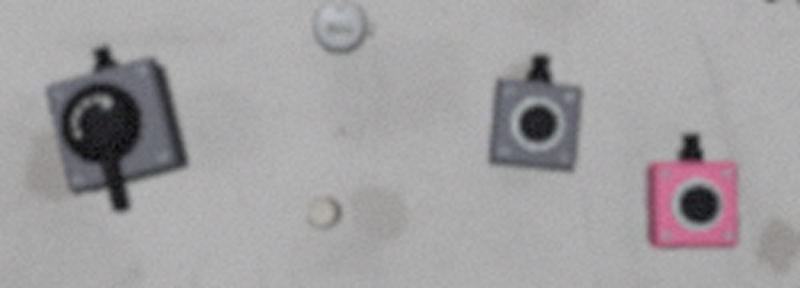

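View pics/cs.png

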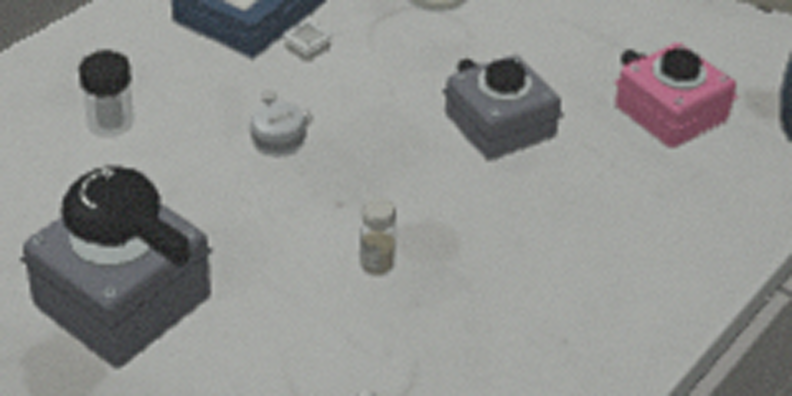

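The crop confirms the grey box is the reset_station; the pink look-alike is excluded. Next I'll measure from masks in both views.

```bash
python3 - <<'E'
from h import *
def blob(n,box,thr=55):
    p=cv2.imread(f'pics/{n}0.png').max(2);u0,v0,u1,v1=box
    m=(p[v0:v1,u0:u1]<thr).astype(np.uint8)
    k,l,s,c=cv2.connectedComponentsWithStats(m)
    i=1+np.argmax(s[1:,4]);return (l==i).astype(np.uint8),s[i],c[i]+[u0,v0]
for n,b in (('top',(298,208,319,229)),('scene',(295,195,311,211))):
    m,s,c=blob(n,b);print('reset',n,s,c)
    if n=='top':rt=c
    else: rs=c
print(tri('top',rt,'scene',rs),onz('top',*rt,54),onz('scene',*rs,52))
# stop
for n,b in(('top',(155,203,200,252)),('scene',(165,228,215,262))):
    m,s,c=blob(n,b,50);print(n,s,c)
    e=cv2.distanceTransform(np.pad(m,1),cv2.DIST_L2,5);_,r,_,cc=cv2.minMaxLoc(e);cc=np.array(cc)-1+b[:2]
    print('incircle',r,cc)
    d=np.load(f'pics/{n}0.npz')['d'];
    print(bydepth(n,*cc,d[cc[1],cc[0]]),onz(n,*cc,100))
    ys,xs=np.nonzero(m);P=np.array([bydepth(n,x+b[0],y+b[1],d[y+b[1],x+b[0]]) for x,y in zip(xs,ys)])
    q=P[(P[:,2]>85)&(P[:,2]<115)]
    print(len(q),np.percentile(q[:,2],[5,50,95]))
    top=P[P[:,2]>97];print('flat',top.mean(0))
    cen=np.array(bydepth(n,*cc,d[cc[1],cc[0]]))
    rr=np.hypot(*(P-cen)[:,:2].T);tb=P[(rr>38)&(rr<70)&(P[:,2]>75)];print('tab',tb.mean(0),tb[rr[(rr>38)&(rr<70)&(P[:,2]>75)].argmax()],len(tb))
d=np.load('pics/top0.npz')['d'];print('reset z',bydepth('top',308,219,d[219,308]),bydepth('scene',303,203,np.load('pics/scene0.npz')['d'][203,303]))
E
```

```text
reset top [ 5  6 10  9 72] [307.66666667 218.18055556]
reset scene [ 3  4 11  9 78] [302.62820513 202.69230769]
(array([528.89818303,  20.9438653 ,  51.91694366]), np.float64(2.1661558080494965)) [529.50587453  21.94472176  54.        ] [528.14182897  20.16939776  52.        ]
top [  5   4  24  38 405] [172.69382716 221.65432099]
incircle 7.796899795532227 [173 222]
[515.53616221 330.79304913  99.21834902] [515.50698601 330.61284733 100.        ]
403 [ 92.36490879  98.49664355 102.27802005]
flat [515.07056303 331.34677025 106.27565145]
tab [475.41078857 322.75247514  98.51001028] [465.97608636 317.84032932  99.77620192] 20
scene [  4   3  38  29 415] [187.50843373 244.88192771]
incircle 3.0 [190 248]
[497.20586214 333.46239958  93.19749694] [490.78602199 336.09237896 100.        ]
413 [ 88.31919289  97.90654747 101.80100076]
flat [509.46888919 332.75470007 102.24185296]
tab [518.59807347 344.00137658  96.81030848] [545.88980076 344.57721709  98.01218382] 46
reset z [527.49306006  21.31890929  55.82134579] [523.20116698  23.41796338  55.79679585]
```

```bash
python3 -m jog '[[[0.0301,-0.035,0],0,-1],[[0.0301,-0.035,0],0,-1],[[0.0301,-0.035,0],0,-1],[[0.0301,-0.035,0],0,-1],[[0.0301,-0.035,0],0,-1],[[0.0301,-0.035,0],0,-1],[[0.0301,-0.035,0],0,-1],[[0.0301,-0.035,0],0,-1],[[0.0301,-0.035,0],0,-1],[[0.0301,-0.035,0],0,-1],[[0.0364,-0.0228,0],0,-1],[[0.0364,-0.0228,0],0,-1],[[0.0364,-0.0228,0],0,-1],[[0.0364,-0.0228,0],0,-1],[[0.0364,-0.0228,0],0,-1],[[0,0,0],0,-1]]' 40
cat > snap.py <<'E'
import sys,json
from h import *
def snap(name,cam='wrist'):
    m=env.camera_model(cam);s=env.read_state();p,d=env.get_image(cam)
    cv2.imwrite(f'pics/{name}.png',p[:,:,::-1]);np.savez(f'pics/{name}.npz',p=p,d=d,**{k:np.array(m[k]) for k in m})
    print(s['time_s'],s['tool_pos'].round(1),s['orientation'].round(3),s['contact_force'].round(1),s['opening'])
def load(name):
    z=np.load(f'pics/{name}.npz');return {k:(z[k] if k in('R','t','p','d') else float(z[k])) for k in z.files}
if __name__=='__main__': snap(*sys.argv[1:])
E
python3 snap.py w1
```

```text
time_s: 1.75
tool_pos: [511.7, 24.4, 231.4]
orientation: [-0.0, 0.983, 0.183, 0.002]
contact_force: [-0.7, 0.0, 0.2]
opening: -0.3
1.75 [511.7  24.4 231.4] [-0.     0.983  0.183  0.002] [-0.7  0.   0.2] -0.3172171175107883
```

View pics/w1.png

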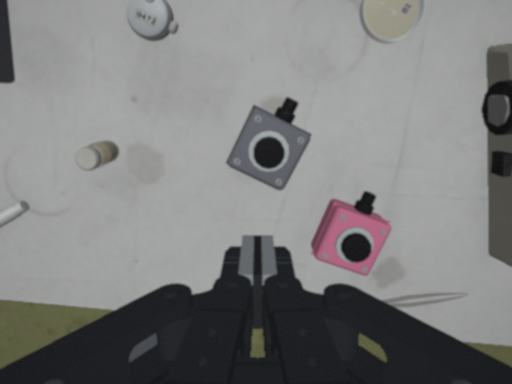

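The wrist view shows the grey reset button at (268,152) and the pink look-alike at (355,247). On to the stop station.

```bash
python3 -m jog '[[[0.0144,-0.0437,0],0,-1],[[0.0144,-0.0437,0],0,-1],[[0.0144,-0.0437,0],0,-1],[[0.0144,-0.0437,0],0,-1],[[0.0144,-0.0437,0],0,-1],[[0.0144,-0.0437,0],0,-1],[[0,0,0],0,-1],[[0,0,0],0,-1]]'
python3 snap.py w2
```

```text
time_s: 2.6
tool_pos: [495.7, 296.1, 230.9]
orientation: [0.001, 0.983, 0.181, -0.001]
contact_force: [0.0, -1.5, 0.2]
opening: 0.3
2.6 [495.7 296.1 230.9] [ 0.001  0.983  0.181 -0.001] [ 0.  -1.5  0.2] 0.2700736410285695
```

View pics/w2.png

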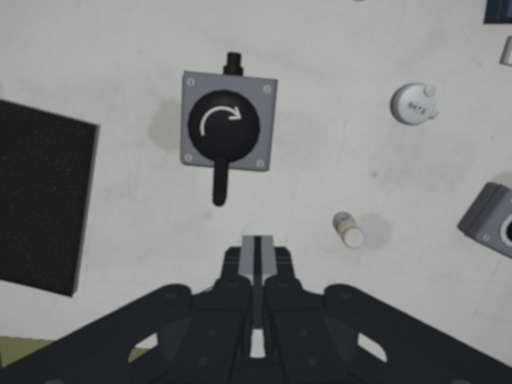

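The wrist view shows the stop head at (223,127), tab end at (219,205), and arrow clockwise. I'll measure the axis from the dome circle, the box-top screws and the depth.

```bash
python3 - <<'E'
from snap import *
def z(m,u,v,h): return onz('wrist',u,v,h,m).round(1)
m=load('w2');m1=load('w1')
g=m['p'].max(2)
def darkblob(m,box,thr):
    g=m['p'].max(2);u0,v0,u1,v1=box
    k=(g[v0:v1,u0:u1]<thr).astype(np.uint8)
    n,l,s,c=cv2.connectedComponentsWithStats(k);i=1+np.argmax(s[1:,4]);return (l==i).astype(np.uint8)
k=darkblob(m,(181,78,280,215),48)
op=cv2.morphologyEx(cv2.morphologyEx(k,cv2.MORPH_CLOSE,np.ones((9,9))),cv2.MORPH_OPEN,cv2.getStructuringElement(cv2.MORPH_ELLIPSE,(25,25)))
c=max(cv2.findContours(op,0,1)[0],key=cv2.contourArea)
e=cv2.fitEllipse(c);hc=np.array(e[0])+[181,78];print('dome',hc,e[1])
for h in (82,85,90,100):print(h,z(m,*hc,h))
# screws
S=[(190,82),(268,89),(261,163),(188,157)];W=np.array([z(m,*s,60) for s in S]);print(W,W.mean(0))
b=cv2.threshold(g,0,255,0)
# tab pixels
ys,xs=np.nonzero(k);sel=ys+78>172;xs,ys=xs[sel]+181,ys[sel]+78
print('tab v range',ys.min(),ys.max())
for v in (175,185,195,202):
    q=xs[ys==v]
    if len(q):print(v,q.min(),q.max(),z(m,q.min(),v,98),z(m,q.max(),v,98), m['d'][v,int(q.mean())])
cc=hc.round().astype(int)
d=m['d'];print('head top depth pt',bydepth('wrist',223,127,np.median(d[120:135,215:230]),m))
print('tab depth',[bydepth('wrist',u,v,d[v,u],m).round(1) for u,v in((221,175),(220,185),(220,195))])
# reset
k=darkblob(m1,(250,134,288,170),50);c=max(cv2.findContours(k,0,1)[0],key=cv2.contourArea);e=cv2.fitEllipse(c);rc=np.array(e[0])+[250,134]
print('reset',rc,e[1],z(m1,*rc,54),bydepth('wrist',*rc,np.median(m1['d'][148:156,264:272]),m1))
E
```

```text
dome [223.32008362 129.94480133] (63.37752914428711, 72.26909637451172)
82 [523.8 335.4  82. ]
85 [524.2 335.3  85. ]
90 [524.9 335.   90. ]
100 [526.2 334.5 100. ]
[[549.4 377.2  60. ]
 [568.1 311.8  60. ]
 [504.6 294.   60. ]
 [486.  358.8  60. ]] [527.025 335.45   60.   ]
tab v range 173 204
175 215 226 [488.9 328.9  98. ] [492.1 320.5  98. ] 282.74652
185 214 225 [480.5 326.9  98. ] [483.8 318.4  98. ] 285.956
195 214 224 [472.3 324.1  98. ] [475.3 316.3  98. ] 288.0093
202 214 223 [466.5 322.2  98. ] [469.2 315.1  98. ] 289.30414
head top depth pt [528.3928932  335.45193882 100.93300557]
tab depth [array([491.3, 324.3, 100.4]), array([482.2, 322.3,  97.7]), array([474.5, 319.5,  99.1])]
reset [268.39304733 152.31838036] (27.46396255493164, 28.20804786682129) [532.1  19.5  54. ] [532.25288549  19.57187813  55.059067  ]
```

```bash
python3 -m jog '[[[0.0216,-0.0129,0],0.0,-1],[[0.0216,-0.0129,0],0.084,-1],[[0,0,0],0,-1],[[0,0,0],0,-1]]'
python3 snap.py w3; python3 - <<'E'
from snap import *
m=load('w3');m2=load('w2');g=m['p'].max(2);print(g.shape)
s=env.read_state();q=s['orientation'];print(np.degrees(2*np.arctan2(q[2],q[1])))
E
```

```text
time_s: 3.05
tool_pos: [527.7, 334.0, 230.9]
orientation: [0.001, 0.99, 0.138, -0.001]
contact_force: [-0.2, 0.3, -0.8]
opening: -0.2
3.05 [527.7 334.  230.9] [ 0.001  0.99   0.138 -0.001] [-0.2  0.3 -0.8] -0.15652807303743627
(384, 512)
15.898961350820532
```

View pics/w3.png

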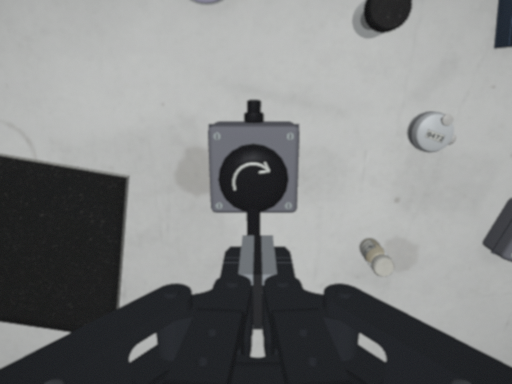

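The station is aligned with the tool, with the head at (253,178) and screws near (217,136), (290,137), (291,206) and (218,206). Now triangulating against w2.

```bash
python3 - <<'E'
from snap import *
m=load('w3');m2=load('w2')
S2=[(190,82),(268,89),(261,163),(188,157)];S3=[(217,136),(290,137),(291,206),(218,206)]
P=[]
for a,b in zip(S2,S3):
    o1,d1=ray('w',*a,m2);o2,d2=ray('w',*b,m);k=np.linalg.lstsq(np.c_[d1,-d2],o2-o1,rcond=None)[0]
    p=(o1+k[0]*d1+o2+k[1]*d2)/2;P.append(p);print(p.round(1))
print(np.mean(P,0))
W=np.array([onz('w',*b,60,m) for b in S3]);print(W.mean(0))
d=m['d'];print(bydepth('w',253,178,np.median(d[172:185,247:260]),m))
E
```

```text
[549.8 376.3  63.4]
[567.5 312.5  63.6]
[507.3 294.6  72.2]
[486.3 358.9  62.9]
[527.73183153 335.5715196   65.52240157]
[526.29000999 335.02897037  60.        ]
[530.65787656 336.80631938 100.88505735]
```

```bash
python3 -m jog '[[[0,-0.0014,0.04],0,-1],[[0,0,0.04],0,-1],[[0,0,0.038],0,-1],[[0,0,0.005],0,-1],[[0,0,0.003],0,-1],[[0,0,0.003],0,-1],[[0,0,0.003],0,-1]]'
```

```text
time_s: 3.8
tool_pos: [528.8, 337.9, 101.4]
orientation: [-0.001, 0.99, 0.139, 0.002]
contact_force: [0.1, 0.0, -0.2]
opening: -0.3
```

```bash
python3 -m jog '[[[0,0.002,0.002],0,-1],[[0,0,0.002],0,-1],[[0,0,0.002],0,-1],[[0,0,0.002],0,-1]]'; python3 -m jog '[[[0,0,0.001],0,-1],[[0,0,0.001],0,-1],[[0,0,0],0,-1]]'
```

```text
time_s: 4.2
tool_pos: [528.3, 335.7, 92.1]
orientation: [0.0, 0.99, 0.139, 0.001]
contact_force: [-0.6, 0.4, 2.0]
opening: -0.2
time_s: 4.5
tool_pos: [528.5, 335.7, 91.9]
orientation: [-0.0, 0.99, 0.139, 0.001]
contact_force: [-4.1, -1.3, 13.5]
opening: 0.1
```

```bash
python3 -m jog '[[[0,0,0.001],0,-1],[[0,0,0],0,-1]]'; python3 -m jog '[[[0,0,-0.008],0,-1],[[0,0,-0.02],0,-1],[[-0.0,0.02,-0.03],0,-1],[[-0.025,0.02,-0.03],0,-1],[[-0.023,0.0,0],0,-1],[[0,0,0],0,-1]]'; python3 snap.py w4; python3 snap.py s4 scene; python3 snap.py t4 top
```

```text
time_s: 4.7
tool_pos: [528.5, 335.8, 91.8]
orientation: [-0.0, 0.99, 0.139, 0.001]
contact_force: [-4.1, -1.3, 18.0]
opening: 0.0
time_s: 5.3
tool_pos: [490.0, 282.6, 176.9]
orientation: [0.0, 0.99, 0.139, -0.001]
contact_force: [0.4, 0.5, -0.2]
opening: -0.1
5.3 [490.  282.6 176.9] [ 0.     0.99   0.139 -0.001] [ 0.4  0.5 -0.2] -0.051017877084036135
5.35 [491.8 283.4 176.5] [ 0.     0.99   0.139 -0.   ] [ 0.4 -0.6 -0.6] -0.16186714802376326
5.4 [493.  283.9 176.3] [0.    0.99  0.139 0.   ] [0.6 0.3 0.5] -0.020386215808424903
```

View pics/w4.png

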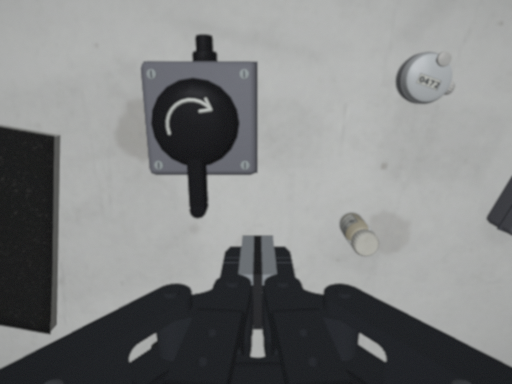

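```bash
python3 - <<'E'
from snap import *
m=load('w4');d=m['d']
print(bydepth('w',196,125,np.median(d[118:132,188:204]),m), bydepth('w',198,195,np.median(d[190:200,196:201]),m))
E
python3 -m jog '[[[0,0,0.04],0,-1],[[0,0,0.04],0,-1],[[0,0,0.02],0,-1],[[0,0,0.004],0,-1],[[0,0,0],0,-1],[[0,0,0],0,-1]]'
```

```text
[527.95305271 333.26884312  92.85767628] [481.33764298 321.37709541  90.86083925]
time_s: 6.05
tool_pos: [494.0, 284.5, 73.0]
orientation: [-0.0, 0.99, 0.139, 0.001]
contact_force: [0.2, 0.2, -0.3]
opening: -0.0
```

```bash
python3 -m jog '[[[-0.003,-0.006,0.003],0,-1],[[0,-0.006,0],0,-1],[[0,-0.003,0],0,-1],[[0,0,0],0,-1],[[0,0,0],0,-1]]';python3 -m jog '[[[0,-0.002,0],0,-1],[[0,-0.002,0],0,-1],[[0,0,0],0,-1]]'
```

```text
time_s: 6.55
tool_pos: [485.8, 297.8, 69.6]
orientation: [-0.0, 0.99, 0.139, 0.0]
contact_force: [0.4, -0.2, 0.9]
opening: 0.3
time_s: 6.85
tool_pos: [484.6, 301.5, 69.3]
orientation: [-0.0, 0.99, 0.139, -0.0]
contact_force: [0.1, -0.4, 0.3]
opening: -0.0
```

```bash
python3 -m jog '[[[-0.001,-0.0025,0],0.05,-1],[[-0.001,-0.0025,0],0.05,-1],[[-0.001,-0.0025,0],0.05,-1],[[-0.001,-0.0025,0],0.05,-1]]'; python3 snap.py w5; python3 snap.py s5 scene;python3 -c "
from rig import env;print(env.read_state()['joint_positions'])"
```

```text
time_s: 7.25
tool_pos: [478.8, 309.4, 69.5]
orientation: [0.001, 0.999, 0.039, -0.0]
contact_force: [0.8, -5.5, 4.7]
opening: -0.0
7.25 [478.8 309.4  69.5] [ 0.001  0.999  0.039 -0.   ] [ 0.8 -5.5  4.7] -0.04129885923768196
7.3 [478.7 309.6  69.6] [0.001 0.999 0.038 0.   ] [ 0.3 -3.9  2.7] 0.01868215966645155
[ 0.37876946  0.68655073  1.69619465 -0.00215422  0.75933835  1.87122749]
```

View pics/w5.png

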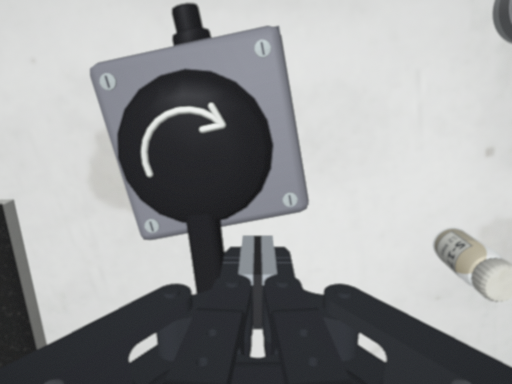

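The finger is in contact and the head is turning. Continuing the arc.

```bash
python3 -m jog '[[[-0.001,-0.0025,0],0.05,-1],[[-0.001,-0.0025,0],0.05,-1],[[-0.001,-0.0025,0],0.05,-1],[[-0.001,-0.0025,0],0.05,-1]]'; python3 snap.py w6; python3 - <<'E'
from snap import *
s=env.read_state();print(s['moment'])
E
```

```text
time_s: 7.75
tool_pos: [474.6, 319.6, 69.5]
orientation: [0.001, 0.998, -0.061, -0.0]
contact_force: [0.1, -3.0, 3.1]
opening: 0.0
7.75 [474.6 319.6  69.5] [ 0.001  0.998 -0.061 -0.   ] [ 0.1 -3.   3.1] 0.036800267881852415
[-0.23824501  0.0415516  -0.00421627]
```

View pics/w6.png

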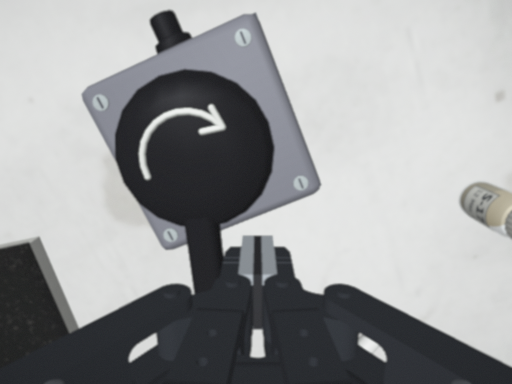

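```bash
python3 -m jog '[[[-0.001,-0.0025,0],0.05,-1],[[-0.001,-0.0025,0],0.05,-1],[[-0.001,-0.0025,0],0.05,-1]]'; python3 snap.py w7; python3 - <<'E'
from snap import *
for n in('w5','w6','w7'):
    m=load(n);d=m['d'];P=[bydepth('w',u,v,d[v,u],m)[2] for u in range(180,215,5) for v in range(140,165,5)]
    print(n,np.median(P))
E
```

```text
time_s: 8.1
tool_pos: [472.8, 328.3, 69.1]
orientation: [-0.0, 0.991, -0.136, -0.0]
contact_force: [0.6, -1.8, 0.3]
opening: -0.1
8.1 [472.8 328.3  69.1] [-0.     0.991 -0.136 -0.   ] [ 0.6 -1.8  0.3] -0.10901954281083952
w5 92.82470045452467
w6 96.11022056402166
w7 100.82737490497226
```

The head reads 100.8 mm, so it has popped out. Backing the finger off to let the tab spring home.

```bash
python3 -m jog '[[[0,0.01,0],0,-1],[[0,0.015,0],0,-1],[[0,0.025,0],0,-1],[[0,0.015,0],0,-1],[[0,0,-0.04],-0.1,-1],[[0,0,-0.04],-0.1,-1],[[0.0,0.0,-0.04],-0.12,-1],[[0,0,0],-0.12,-1],[[0,0,0],-0.12,-1],[[0,0,0],0,-1]]'; python3 snap.py w8; python3 snap.py t8 top; python3 snap.py s8 scene
```

```text
time_s: 9.15
tool_pos: [455.2, 264.7, 189.7]
orientation: [-0.0, 0.99, 0.144, 0.0]
contact_force: [0.2, -0.6, -0.7]
opening: 0.2
9.15 [455.2 264.7 189.7] [-0.     0.99   0.144  0.   ] [ 0.2 -0.6 -0.7] 0.16846415111797094
9.2 [455.2 264.8 189.3] [-0.     0.99   0.143 -0.   ] [ 0.1  0.5 -1. ] 0.10146650695359147
9.25 [455.1 264.9 189.1] [ 0.     0.99   0.142 -0.   ] [-0.1 -0.9  0. ] -0.17987605138666946
```

View pics/w8.png

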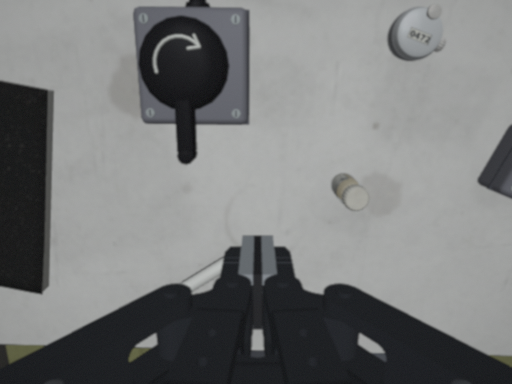

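View pics/s8.png

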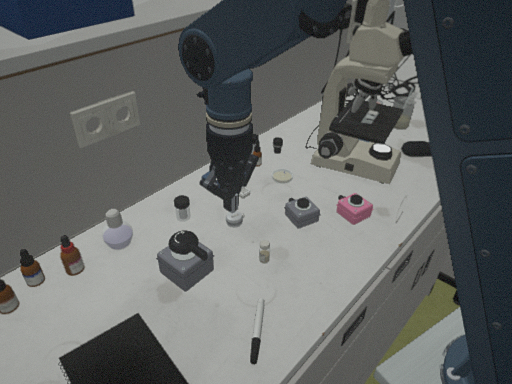

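The tab is back at rest, pointing at (187,155) as before. Checking the head height, then on to the reset button.

```bash
python3 - <<'E'
from snap import *
m=load('w8');d=m['d'];P=[bydepth('w',u,v,d[v,u],m) for u in range(172,192,4) for v in range(55,75,4)]
print(np.median(P,0))
E
python3 -m jog '[[[0.0006,0.0423,0],0,-1],[[0.0006,0.0423,0],0,-1],[[0.0006,0.0423,0],0,-1],[[0.0006,0.0423,0],0,-1],[[0.0006,0.0423,0],0,-1],[[0.0006,0.0423,0],0,-1],[[0,0,0],0,-1],[[0,0,0],0,-1]]'; python3 snap.py w9
```

```text
[527.08987666 335.40351188 100.89583054]
time_s: 10.1
tool_pos: [531.0, 22.3, 188.7]
orientation: [-0.0, 0.99, 0.142, -0.001]
contact_force: [-0.2, -0.9, 0.3]
opening: 0.4
10.1 [531.   22.3 188.7] [-0.     0.99   0.142 -0.001] [-0.2 -0.9  0.3] 0.35329208488003155
```

View pics/w9.png

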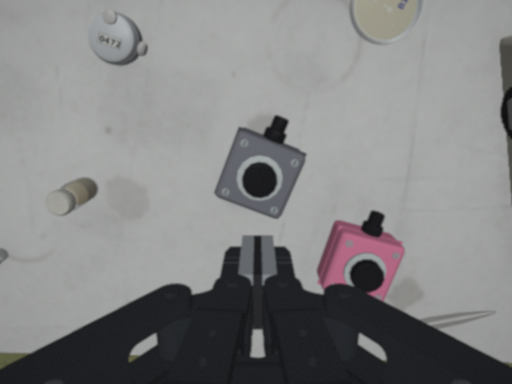

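```bash
python3 - <<'E'
from snap import *
m=load('w9');m1=load('w1')
def cen(m,b):
    g=m['p'].max(2)[b[1]:b[3],b[0]:b[2]];k=(g<50).astype(np.uint8)
    c=max(cv2.findContours(k,0,1)[0],key=cv2.contourArea);return np.array(cv2.fitEllipse(c)[0])+b[:2]
a=cen(m1,(250,134,288,170));b=cen(m,(242,160,280,200));print(a,b,onz('w',*b,54,m))
o1,d1=ray('w',*a,m1);o2,d2=ray('w',*b,m);k=np.linalg.lstsq(np.c_[d1,-d2],o2-o1,rcond=None)[0];print(o1+k[0]*d1,o2+k[1]*d2)
E
```

```text
[268.39304733 152.31838036] [259.23720932 179.75766563] [532.8400605   19.80418492  54.        ]
[531.12924971  18.8598162   47.25047523] [531.19178511  19.28331784  47.20285763]
```

```bash
python3 -m jog '[[[0.0005,0.0029,0.04],0,-1],[[0,0,0.04],0,-1],[[0,0,0.04],0,-1],[[0,0,0.008],0,-1],[[0,0,0.003],0,-1],[[0,0,0],0,-1],[[0,0,0],0,-1]]';python3 -m jog '[[[0,0,0.002],0,-1],[[0,0,0.002],0,-1],[[0,0,0.002],0,-1],[[0,0,0.001],0,-1],[[0,0,0],0,-1]]'
```

```text
time_s: 10.85
tool_pos: [533.9, 20.9, 60.1]
orientation: [0.001, 0.99, 0.144, 0.002]
contact_force: [0.2, 0.5, -0.5]
opening: -0.1
time_s: 11.35
tool_pos: [533.1, 20.6, 51.6]
orientation: [0.0, 0.99, 0.144, 0.001]
contact_force: [0.2, 0.5, 3.0]
opening: -0.1
```

```bash
python3 -m jog '[[[0,0,0.001],0,-1],[[0,0,0.001],0,-1],[[0,0,0.001],0,-1],[[0,0,0.001],0,-1],[[0,0,0],0,-1],[[0,0,0],0,-1]]'; python3 -m jog '[[[0,0,0.001],0,-1],[[0,0,0.001],0,-1],[[0,0,0],0,-1]]'
```

```text
time_s: 11.95
tool_pos: [533.1, 20.5, 48.0]
orientation: [0.0, 0.99, 0.144, 0.001]
contact_force: [1.0, 0.6, 8.4]
opening: 0.1
time_s: 12.25
tool_pos: [533.2, 20.6, 47.9]
orientation: [0.0, 0.99, 0.144, 0.001]
contact_force: [-3.3, -0.5, 23.3]
opening: -0.0
```

Bottomed out at z = 47.9 with 23 N. Lifting off; the button comes up with the finger.

```bash
python3 -m jog '[[[0,0,-0.005],0,-1],[[0,0,-0.01],0,-1],[[0,0,-0.04],0,-1],[[0,0,-0.04],0,-1],[[0,0,-0.04],0,-1],[[-0.03,0,0],0,-1],[[0,0,0],0,-1],[[0,0,0],0,-1]]'; python3 snap.py w10; python3 snap.py t10 top; python3 snap.py s10 scene
python3 - <<'E'
from snap import *
m=load('w10');g=m['p'].max(2)
p=m['p'][:,:,::-1];t=load('t10')['p'][:,:,::-1];s=load('s10')['p'][:,:,::-1]
cv2.imwrite('pics/c10.png',np.hstack([cv2.resize(p,None,fx=.75,fy=.75),cv2.resize(t,None,fx=.75,fy=.75)]))
a,b=load('t8'),load('t10')
g=m['p'].max(2)[60:240,200:330];k=(g<45).astype(np.uint8)
n,l,st,c=cv2.connectedComponentsWithStats(k);i=[j for j in range(1,n) if 300<st[j,4]<1200]
for j in i:
    u,v=(c[j]+[200,60]).round().astype(int);print(u,v,st[j],bydepth('w',u,v,np.median(m['d'][v-4:v+5,u-4:u+5]),m))
z=np.load('pics/top0.npz');
for (u0,v0,u1,v1),nm in(((155,200,200,250),'stop'),((230,175,262,200),'counter'),((232,236,250,256),'vial'),((196,142,216,160),'can'),((318,140,345,166),'dish'),((270,150,285,163),'glass')):
    x=z['p'][v0:v1,u0:u1].astype(float);y=t[:,:,::-1][v0:v1,u0:u1].astype(float);print(nm,abs(x-y).mean())
E
```

```text
time_s: 13.05
tool_pos: [502.7, 12.2, 180.0]
orientation: [-0.0, 0.99, 0.144, -0.001]
contact_force: [0.3, 0.3, 0.5]
opening: -0.1
13.05 [502.7  12.2 180. ] [-0.     0.99   0.144 -0.001] [0.3 0.3 0.5] -0.07153911338254686
13.1 [503.5  12.2 179.8] [-0.     0.99   0.144 -0.001] [-0.1 -0.2  0.5] -0.03926983586818973
13.15 [503.9  12.2 179.7] [-0.     0.99   0.144 -0.   ] [ 0.3 -0.2  0.3] 0.07617930688222269
276 95 [ 63  20  24  29 410] [573.16712919  15.83942321  31.28985168]
258 146 [ 41  69  34  35 940] [532.48642577  19.10844974  54.70505048]
stop 11.055851851851852
counter 15.76125
vial 15.58148148148148
can 10.72037037037037
dish 15.628205128205128
glass 15.671794871794871
```

View pics/c10.png

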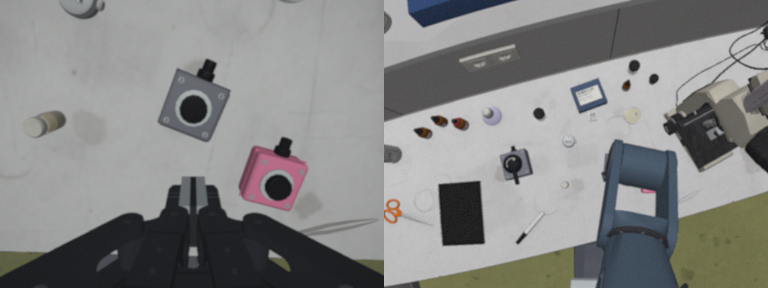

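View pics/s10.png

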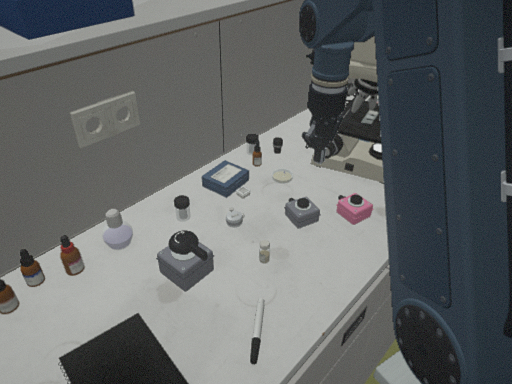

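The reset button is back up at 54.7 mm. The vial at (264,252) and the other bystanders in the scene view are where they were. The robot is clear of everything.

```bash
python3 -c "
from rig import env;print(env.hand_in())"
```

```text
the job is handed in; nothing more can be done
None
```

The stop-button test is done and handed in at about 13 s of the 51 s allowed.

- **Stop button pressed:** I pressed the mushroom head with the shut fingertips until it bottomed at z ≈ 92 mm with about 18 N. Afterwards it read 92.9 mm by camera depth, so it had latched.
- **Stop button released:** I pushed the tab clockwise with the outside of one finger, without gripping it. The head rose from 92.8 to 96.1 to 100.8 mm and popped out at about 0.5 rad. After I let go, the tab was back at rest and the head read 100.9 mm.
- **Reset button:** I pressed the grey one, not the pink look-alike, down to its stop at z = 47.9 mm with 23 N. Released, it read 54.7 mm, against 55.1 mm before.

**Last checks:**
- The bystanders I could see in the scene and top views appear where they were at the start. My automatic before/after image comparison gave no usable result, because noise and brightness swamped it, so this rests on looking at the pictures.
- Triangulating the reset top from two wrist views gave 47 mm, which disagrees with the 52 mm from the fixed cameras and the 55 mm from depth. I used the text's 54 mm to fix its position, and the force at contact agreed with that.

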